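# Index the tube carousel to the reader

### The arm

A 6-joint arm with a two-finger parallel gripper is mounted at the origin on the work surface. World frame = base frame: x ahead of the robot, y to its left, z up, the work surface at z = 0. Lengths are in m, angles in rad, forces in N, time in s.
With the tool pointing down it reaches from about 0.4 to 0.825 m from the base axis. Payload 7 kg.
Tool frame: the origin (TCP) lies midway between the tips of the shut fingers; the grasp point (between the pads) lies arm.hold_point_z behind it (arm.hold_point_z is the distance from the TCP to the grasp point, in m); z points along the fingers, y is the line along which they close (so a half turn about z gives the same grasp; the last joint's range is limited). The gripper opens to 88 mm and grips with 3 to 60 N. Pads are 19 mm wide; open, the fingers measure 130 mm over their backs; the gripper's body (78 mm by 193 mm) begins 47 mm behind the grasp point.
Start: joints at [1.54, 0.359, 0.012, 0, -1.224, -0.288], TCP at [0.212, 0.641, 0.227] pointing down, gripper open.
Joint ranges: [-3.07, 3.07], [-1.43, 2.12], [-1.02, 1.25], [-3.03, 1.67], [-3.05, -0], [-3.03, 3.03]. Speed limits (rad/s): [2.39, 2.39, 3.01, 3.14, 3.14, 3.14].

### API

Orientations are given as [roll, pitch, yaw] about the fixed x, y, z axes, in that order (R = Rz(yaw) Ry(pitch) Rx(roll)).
In Python, from station import arm gives the robot as it stands.
- The arm moves only by the shell command python3 -m crank 'ROWS' [OPENING] [FORCE]. ROWS is JSON, a list that holds one entry, the list of rows, each a list of 4 numbers: the shift along the tool's x, y, z in units of 25 mm (1.0 is 25 mm), then the turn about the tool's z in units of 5 degrees (1.0 is 5 degrees). A call has 1 to 12 rows; each row is the pose to reach, as a shift and turn from the pose commanded when the call began, along the tool's axes at that moment; what a row does not reach only later rows make up. A row lasts 1/8 s, in which the tool goes at most 62.5 mm and 10.7 degrees, less where a joint would pass 70% of its speed; a pose out of reach is approached as far as the arm can. A call with a gripper value outside its range is refused whole. OPENING is the closure, from 0 (fully open) to 1 (shut), set as the call begins (- or left out, the last holds). The fingers move at their own pace and stop on an object; FORCE is the grip in N (left out, the last holds). Time passes only in rows, so rows that repeat a pose let the fingers close. It gives the time, the measured TCP pose, the force, the opening and the grip force at its end, in the units of the state.
- arm.get_state(): the state, without advancing time (a new reading comes with each control period).
- arm.grab_frame(name): name is "scene" or "top" or "wrist"; returns (picture, depth): 400x640x3 uint8, red, green, blue; 400x640 float32, m along the optical axis (not along the pixel's ray), 0 where there is no reading.
- arm.get_calibration(name): a dict with "mtx" (3x3 intrinsics, pixels), "R" (3x3) and "t" (3): a world point X has camera coordinates R X + t; the wrist camera has in their place "mount" (4x4, takes a point from camera to tool coordinates, whose origin is the TCP and whose axes are the flange's). Camera axes: x right, y down, z forward; pixel columns grow to the right and rows downward; lengths in m; the calibration is good to about 2 mm. A picture is of the moment at which its call begins: read the wrist's pose just before it. get_calibration takes no time and is no camera call.
- arm.job_done(): hands the job in; it is judged then, once.
Trained networks look in the newest picture that a camera, given by its name, has taken for a name from the list of things; names that differ only in an ending like _2 or _b are one class to them, and where a whole thing is asked for, a point or a joint stands for the part that bears it (a point fixed in the world has none). Each returns a list of dicts, best first, with "score" (0 to 1); they miss things now and then, are a little off and sometimes report something else, mostly with a low value. They report only what shows in the picture. A call takes as long as a camera call. They do not tell look-alikes from the thing itself.
- arm.recognise(thing, camera): "extent" ([left, top, width, height] in pixels, round what is visible of it).
- arm.trace(thing, camera): "mask" (400x640 bool, what is visible of it) and "extent" ([left, top, width, height] in pixels, round what is visible of it).
The state is a dict: "t": time; "q": joint angles; "qd": joint speeds; "joint_efforts": joint torques, N m; "eef_pos": TCP position; "ee_rot": TCP orientation; "force": force on the tool from outside, world axes, zero at the start; "moment": the same for the moment, N m; "width": finger opening in m; "gripper_force": force on a finger pad.
Only numpy, scipy, OpenCV 4.12 (cv2) and the standard library are available. Lean on these libraries where they do the work, as an engineer would, in place of code of your own. Each camera call takes 0.05 s, during which the arm holds its last target. There are 200 camera calls.

### The job

Bring the yellow-capped tube to the reading place by working the carousel's spring-back ratchet lever, one full stroke for each pocket and not one too many: the carousel does not run back, so the tube must not be carried past the reading place. Do not touch the carousel or any tube in it, and let the lever return home; then swing the raised reader arm fully down over the yellow-capped tube and leave it there, with the other things on the bench left where they are.

Things in the scene. Friction and masses are not known exactly. Their poses are not given: they have to be found in the camera images.
- indexer: White round plinth, 236 mm diameter, 20 mm high, fixed, carrying carousel, lever and reader. Origin: centre of its underside, on the vertical axis of carousel and lever. z up; y points from the axis to the reading place and to the reader's white post (34 x 30 mm, 180 mm high, 163 mm from the axis); the lever sweeps on the -x side, towards the robot.
- carousel: Green carousel, 224 mm diameter, 8 pockets 45 degrees apart, centred 75 mm from the axis; pocket floors at 64 mm, walls to 98 mm height. Origin and axes start as the indexer's. Turns stiffly (0.3 N m), counter-clockwise from above: one pocket for each full lever stroke, and stays put while the lever returns. Some pockets are empty.
- lever (a joint): Ratchet lever angle, rad: 0 = home, 1.05 = end stop (60 degrees counter-clockwise from above). A spring brings it home when let go. The first 0.25 rad or so are idle; a stroke that stops short of the end leaves the carousel short by as much, and the next full stroke makes it good. Takes about 3 to 6 N at the handle.
- lever_knob (a point): Top centre of the lever's upright blue handle, 125 mm above the bench; moves with it. Handle: vertical cylinder, 22 mm diameter from 80 to 125 mm height (16 mm rod below), 160 mm from the axis, on a flat steel arm at 23 to 29 mm height. Seen from above it stands 150 degrees counter-clockwise from the indexer's x axis at home, 210 at the end stop.
- yellow_tube: Sample tube with a yellow cap, loose in a carousel pocket: 30 mm diameter, cap 34 mm, 100 mm tall (top 164 mm above the bench). Origin: centre of its underside; z up along the tube. It starts two to five pockets before the reading place.
- station (a point): The reading place, fixed to the indexer: where the underside centre of the tube being read stands, 75 mm from the carousel's axis along the indexer's y, 64 mm above the bench.
- reader (a joint): Angle of the reader arm, rad: 0 = fully down (level, on its stop; the black eye under it then hovers 13 mm above the tube's cap), up to 1.3 = raised. It starts between 0.9 and 1.2 and stays where it is left (stiff hinge, 0.2 N m); 2 to 4 N at the tab push it down.
- reader_tab (a point): Centre of the upper face of the orange tab at the free end of the grey reader arm, 112 mm from the hinge; moves with it. Tab: 60 mm along the hinge, 24 mm along the arm, 10 mm thick. Arm down: this face is level, 195 mm above the bench. Arm raised: it stands steeply above the hinge, leaning towards the carousel's axis, and this face looks outward, away from the axis, and up.
- reader_hinge (a point): Middle of the reader arm's hinge, axis level and parallel to the indexer's x: 153 mm from the carousel's axis along the indexer's y, 190 mm above the bench (fixed). The lowered arm reaches from it along the indexer's -y, over the reading place.
- red_tube1: Sample tube with a red cap standing loose in a carousel pocket, same size as the yellow one. Origin: centre of its underside.
- red_tube2: Sample tube with a red cap standing loose in a carousel pocket, same size as the yellow one. Origin: centre of its underside.
- red_tube3: Sample tube with a red cap standing loose in a carousel pocket, same size as the yellow one. Origin: centre of its underside.
- red_tube4: Sample tube with a red cap standing loose in a carousel pocket, same size as the yellow one. Origin: centre of its underside.
- red_tube5: Sample tube with a red cap standing loose in a carousel pocket, same size as the yellow one. Origin: centre of its underside.
- tube_rack: Green tube rack with red-capped tubes, 220 x 90 x 121 mm, bystander. Origin: centre of its underside.
- wash_bottle: Glass bottle with a blue cap, 92 mm diameter, 188 mm tall, bystander. Origin: centre of its underside.
- beaker: Glass beaker, 100 mm diameter, 130 mm tall, bystander. Origin: centre of its underside.
- spray_bottle: White spray bottle, 72 mm diameter, 189 mm tall, bystander. Origin: centre of its underside.
- pipette: Dark blue pipette lying flat, about 235 mm long, 30 mm thick, bystander. Origin: centre of its underside.
- tip_box: Blue box with a pale lid, 122 x 87 x 81 mm, bystander. Origin: centre of its underside.
Not all that is in view belongs to the job. What is shaped like the yellow_tube but purple or turquoise is not meant.

How it is judged:
On the way, in this order (a step that is already met when the one before it is completed fails the run):
1. the yellow-capped tube stands at the reading place, with the lever back home and the reader arm still raised (horizontal distance between yellow_tube and station below 0.01 m and value of joint lever below 0.12 rad and value of joint reader above 0.6 rad), for 0.2 s.
2. the reader arm is fully down over it (horizontal distance between yellow_tube and station below 0.01 m and value of joint reader below 0.07 rad), for 0.2 s.
At the end, for the whole second after the job is handed in: The yellow-capped tube stands upright (within 0.12 rad) and at rest at the reading place (within 10 mm), the lever is home (below 0.12 rad) and the reader arm is fully down (below 0.07 rad) (all of step 2 and angle between yellow_tube's own z axis and vertical below 0.12 rad and linear speed of yellow_tube below 0.02 m/s and value of joint lever below 0.12 rad); the robot touches nothing.
It fails at once if the yellow-capped tube is carried past the reading place (x of yellow_tube in the frame of indexer below -0.03 m and y of yellow_tube in the frame of indexer above 0 m).
It fails at once if the robot touches the carousel or a tube in it (more than 1 N) (contact force between any of the fingers, the arm and carousel above 1 N or contact force between any of the fingers, the arm and yellow_tube above 1 N or contact force between any of the fingers, the arm and red_tube1 above 1 N or contact force between any of the fingers, the arm and red_tube2 above 1 N or contact force between any of the fingers, the arm and red_tube3 above 1 N or contact force between any of the fingers, the arm and red_tube4 above 1 N or contact force between any of the fingers, the arm and red_tube5 above 1 N).
It fails at once if a tube in the carousel is tipped or lifted out ((angle between yellow_tube's own z axis and vertical above 0.4 rad or height (world z) of yellow_tube above 0.09 m) or (angle between red_tube1's own z axis and vertical above 0.4 rad or height (world z) of red_tube1 above 0.09 m) or (angle between red_tube2's own z axis and vertical above 0.4 rad or height (world z) of red_tube2 above 0.09 m) or (angle between red_tube3's own z axis and vertical above 0.4 rad or height (world z) of red_tube3 above 0.09 m) or (angle between red_tube4's own z axis and vertical above 0.4 rad or height (world z) of red_tube4 above 0.09 m) or (angle between red_tube5's own z axis and vertical above 0.4 rad or height (world z) of red_tube5 above 0.09 m)).
It fails at once if another thing on the bench is shifted by more than 30 mm (distance of any of tube_rack, wash_bottle, beaker, spray_bottle, pipette, tip_box from where it was at the start of the episode above 0.03 m).
It also fails if it takes over 72 s, if anything falls off the work surface, if the arm or the gripper's body presses on something with over 40 N, if the wrist force passes 120 N, or if a joint passes its speed limit or range.

## Working session

There is one attempt and no reset: what is moved stays moved. The work goes in short steps, Python scripts to look and compute and a shell command to move; the robot and the scene stay as the last step left them, time stands still between calls to the robot, and variables do not carry over. Pictures are saved under pics/ and viewed, at most 10 in all, crops included, and the job is handed in when it is done.

```bash
ls; mkdir -p pics
python3 - <<'E'
from station import arm
import cv2,numpy as np
s=arm.get_state(); print({k:np.round(v,3).tolist() for k,v in s.items()})
for n in ("scene","top"):
    p,d=arm.grab_frame(n); cv2.imwrite(f"pics/{n}0.png",p[:,:,::-1]); c=arm.get_calibration(n); print(n,np.round(c["mtx"],1).tolist(),np.round(c["R"],3).tolist(),np.round(c["t"],3).tolist())
    for th in ("lever_knob","yellow_tube","reader_tab","carousel","indexer","reader"):
        print(th,[(np.round(r["extent"]).tolist(),round(r["score"],2)) for r in arm.recognise(th,n)[:3]])
E
```

```text
pics
{'t': 0.0, 'q': [1.54, 0.359, 0.011, -0.0, -1.224, -0.288], 'qd': [0.0, -0.0, 0.001, -0.001, -0.002, -0.002], 'joint_efforts': [-0.0, -58.271, 29.306, 6.997, 0.007, -0.0], 'eef_pos': [0.211, 0.641, 0.226], 'ee_rot': [3.14, -0.0, -0.319], 'force': [0.529, 0.029, -0.136], 'moment': [0.015, 0.018, 0.033], 'gripper_force': 0.0, 'width': 0.087}
scene [[454.0, 0.0, 316.9], [0.0, 454.0, 196.3], [0.0, 0.0, 1.0]] [[-0.497, 0.867, 0.009], [0.526, 0.31, -0.792], [-0.69, -0.389, -0.61]] [0.299, -0.206, 1.647]
lever_knob [([384.0, 197.0, 14.0, 27.0], 0.44), ([323.0, 172.0, 15.0, 26.0], 0.23)]
yellow_tube [([220.0, 233.0, 17.0, 35.0], 0.92), ([260.0, 186.0, 12.0, 34.0], 0.91), ([226.0, 216.0, 16.0, 33.0], 0.75)]
reader_tab [([353.0, 160.0, 27.0, 56.0], 0.75)]
carousel [([283.0, 191.0, 86.0, 66.0], 0.74)]
indexer [([282.0, 159.0, 112.0, 125.0], 0.86), ([465.0, 197.0, 51.0, 98.0], 0.29), ([326.0, 176.0, 13.0, 23.0], 0.2)]
reader [([352.0, 163.0, 30.0, 54.0], 0.91)]
top [[371.4, 0.0, 318.7], [0.0, 371.4, 203.5], [0.0, 0.0, 1.0]] [[-0.004, -1.0, 0.015], [-0.996, 0.003, -0.093], [0.093, -0.016, -0.996]] [-0.004, 0.581, 1.291]
lever_knob []
yellow_tube [([358.0, 172.0, 12.0, 11.0], 0.69), ([321.0, 181.0, 10.0, 14.0], 0.65), ([360.0, 149.0, 10.0, 18.0], 0.43)]
reader_tab [([255.0, 170.0, 22.0, 19.0], 0.74)]
carousel []
indexer [([253.0, 166.0, 84.0, 69.0], 0.59), ([278.0, 184.0, 14.0, 10.0], 0.26)]
reader [([258.0, 168.0, 16.0, 21.0], 0.7), ([278.0, 182.0, 13.0, 14.0], 0.54)]
```

Run:
```python
import cv2,numpy as np
a=cv2.imread("pics/scene0.png"); b=cv2.imread("pics/top0.png")
cv2.imwrite("pics/top_crop.png",cv2.resize(b[135:255,220:380],None,fx=5,fy=5,interpolation=cv2.INTER_CUBIC))
cv2.imwrite("pics/sc_crop.png",cv2.resize(a[140:300,200:410],None,fx=3.7,fy=3.7,interpolation=cv2.INTER_CUBIC))
```

```text
(no output)
```

View pics/scene0.png

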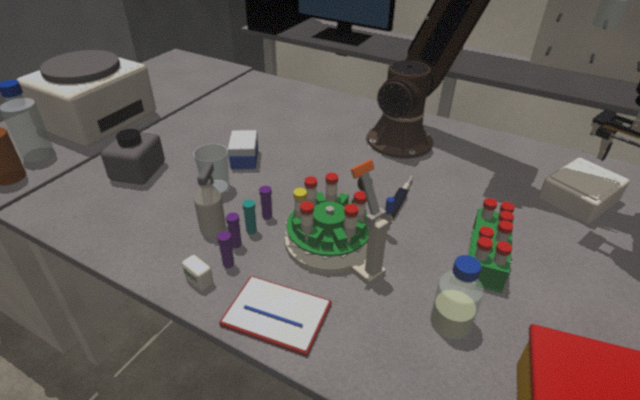

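View pics/top_crop.png

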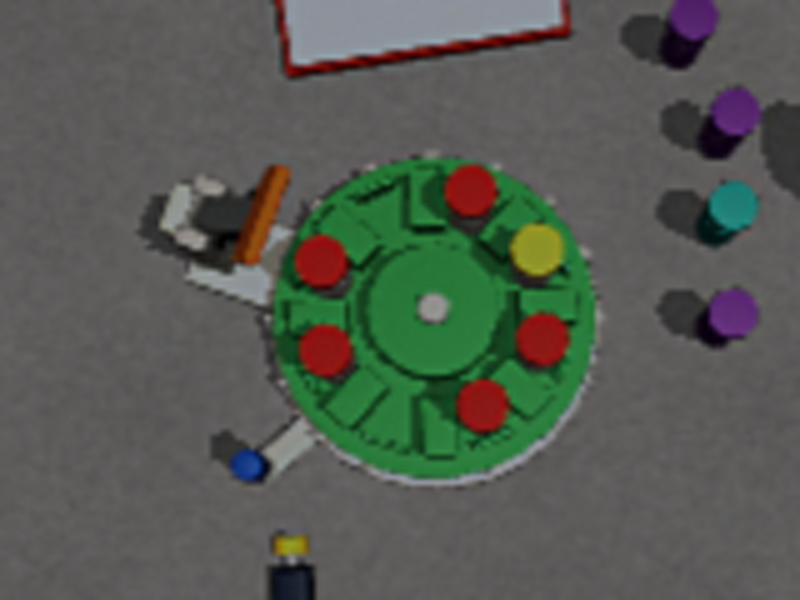

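View pics/sc_crop.png

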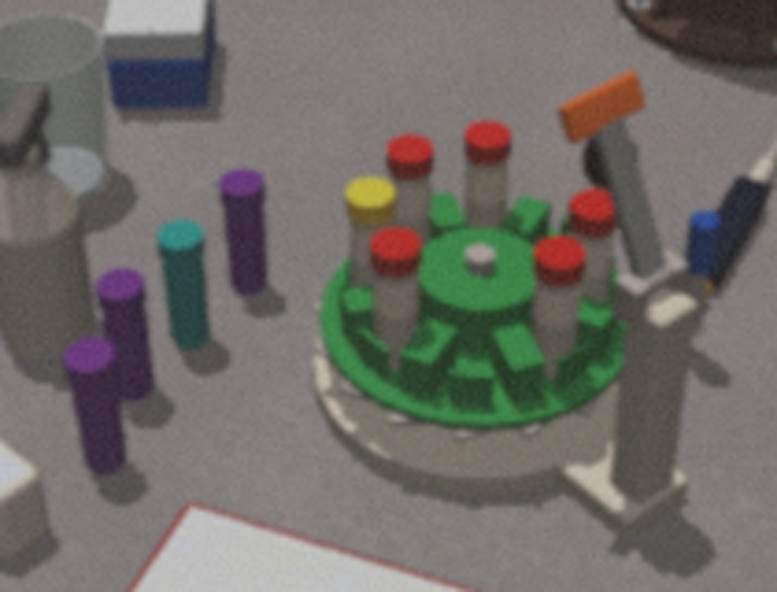

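The scene shows the plinth with its carousel at about (328,215). Yellow-capped candidates are yellow at scene (300,195) / top crop (538,250), turquoise at scene (250,203), and purple at (266,187), (233,215) and (226,235). Only the yellow one in the carousel fits, and the enlarged crop confirms it. It appears to be about 3 pockets before the reading place. The lever knob is at crop (248,463), and the reader is raised at (262,215). Next I measure.

```bash
cat > h.py <<'E'
from station import arm
import cv2,numpy as np
from scipy.optimize import least_squares
def onplane(n,u,v,z):
    c=arm.get_calibration(n); R,t=np.array(c["R"]),np.array(c["t"])
    d=R.T@np.linalg.solve(c["mtx"],[u,v,1.]); o=-R.T@t
    return o+d*(z-o[2])/d[2]
def proj(n,X):
    c=arm.get_calibration(n); p=np.array(c["mtx"])@(np.array(c["R"])@np.asarray(X)+c["t"]); return p[:2]/p[2]
def blobs(p,lo,hi,amin,box):
    h=cv2.cvtColor(p,cv2.COLOR_RGB2HSV); m=cv2.inRange(h,lo,hi)
    k=np.zeros_like(m); x0,y0,x1,y1=box; k[y0:y1,x0:x1]=255; m&=k
    n,_,st,ce=cv2.connectedComponentsWithStats(m)
    return [ce[i] for i in range(1,n) if st[i,4]>=amin]
YEL=((22,120,70),(35,255,255));RED=((0,150,80),(5,255,255));BLU=((105,150,60),(125,255,255));ORA=((6,150,80),(16,255,255))
E
python3 - <<'E'
from h import *
p=cv2.imread("pics/top0.png")[:,:,::-1].copy(); box=(245,160,345,232)
pts=[]
for nm,c,z in(("Y",YEL,.164),("R",RED,.164),("B",BLU,.125),("O",ORA,.28)):
    for b in blobs(p,*c,15,box):
        X=onplane("top",*b,z); print(nm,b.round(1),X.round(4))
        if nm in"YR":pts.append(X[:2])
pts=np.array(pts)
def f(q):
    a=np.arctan2(pts[:,1]-q[1],pts[:,0]-q[0])-q[2]; k=np.round(a/(np.pi/4))*np.pi/4+q[2]
    return (pts-q[:2]-.075*np.c_[np.cos(k),np.sin(k)]).ravel()
c0=pts.mean(0)
best=min((least_squares(f,[*c0,y]) for y in np.arange(0,.78,.1)),key=lambda r:r.cost); q=best.x
print("centre,yaw mod45",q[:2],np.degrees(q[2]),"res",np.abs(best.fun).max())
p2=cv2.imread("pics/scene0.png")[:,:,::-1].copy()
for nm,c,z in(("Y",YEL,.164),("R",RED,.164),("B",BLU,.125),("O",ORA,.28)):
    for b in blobs(p2,*c,10,(280,150,405,245)): print("scene",nm,b.round(1),onplane("scene",*b,z).round(4))
E
```

```text
Y [326.8 184.6] [ 0.6283 -0.0299  0.164 ]
R [313.7 172.8] [0.6667 0.0119 0.164 ]
R [283.7 186.9] [0.6212 0.1077 0.164 ]
R [328.  202.4] [ 0.5711 -0.0333  0.164 ]
R [284.7 204.6] [0.5647 0.1042 0.164 ]
R [316.2 215.7] [0.5291 0.0044 0.164 ]
B [269.1 227.5] [0.4934 0.1575 0.125 ]
O [272.3 177.7] [0.6318 0.1313 0.28  ]
centre,yaw mod45 [0.59633711 0.0370611 ] 25.47822132479296 res 0.0007173843520262013
scene Y [299.8 192.2] [ 0.6375 -0.0289  0.164 ]
scene R [331.3 177.1] [0.5412 0.0074 0.164 ]
scene R [310.4 180.8] [ 0.5827 -0.0307  0.164 ]
scene R [359.9 196.1] [0.5764 0.1057 0.164 ]
scene R [306.6 206.3] [0.6766 0.0139 0.164 ]
scene R [351. 209.] [0.6321 0.109  0.164 ]
scene B [390.4 199.4] [0.5023 0.1593 0.125 ]
scene O [362.2 168.3] [0.6238 0.1253 0.28  ]
```

Centre is about (0.596, 0.037) and indexer yaw about −19.5°. The yellow tube is at −64.5° and the station at 70.5°, so 135° apart: three strokes. Next I move above the knob with the fingers half closed and straddling it along the tangent.

```bash
python3 -m crank '[[[0,0,-0.8,0],[2,1.8,-0.8,1],[4,3.5,-0.8,2],[6,5.3,-0.8,3],[8,7,-0.8,4],[10,8.8,-0.8,5],[12,10.6,-0.8,6.24],[13.7,12.1,-0.8,6.24],[15.4,13.6,-0.8,6.24],[16.82,14.81,-0.8,6.24],[16.82,14.81,-0.8,6.24],[16.82,14.81,-0.8,6.24]]]' 0.5 10
python3 - <<'E'
from h import *
s=arm.get_state(); print(s["eef_pos"].round(4) if hasattr(s["eef_pos"],"round") else s["eef_pos"],s["ee_rot"],s["width"],arm.hold_point_z)
p,d=arm.grab_frame("wrist"); cv2.imwrite("pics/w1.png",p[:,:,::-1])
c=arm.get_calibration("wrist"); M=np.array(c["mount"]); print(M.round(3).tolist())
from scipy.spatial.transform import Rotation as Ro
R=Ro.from_euler("xyz",s["ee_rot"]).as_matrix(); T=np.eye(4);T[:3,:3]=R;T[:3,3]=s["eef_pos"]
W=T@M
for b in blobs(p,*BLU,150,(0,0,640,400)):
    r=W[:3,:3]@np.linalg.solve(c["mtx"],[*b,1.]); o=W[:3,3]; print(b,(o+r*(.125-o[2])/r[2]).round(4), d[int(b[1]),int(b[0])])
E
```

```text
t: 2.2
eef_pos: [0.4949, 0.1573, 0.2466]
ee_rot: [-3.141, 0.0, -0.865]
force: [0.5, 0.2, -0.0]
width: 0.0439
gripper_force: 0.0
[0.4949 0.1573 0.2466] [-3.14139317e+00  1.58626201e-04 -8.64714810e-01] 0.04394029441280056 0.0188
[[0.0, -0.954, -0.3, 0.082], [1.0, 0.0, -0.001, -0.0], [0.001, -0.3, 0.954, -0.158], [0.0, 0.0, 0.0, 1.0]]
[314.94805195 188.16450216] [0.4983 0.1531 0.125 ] 0.29051167
[  4.27011494 257.        ] [0.6995 0.4241 0.125 ] 0.2659179
```

View pics/w1.png

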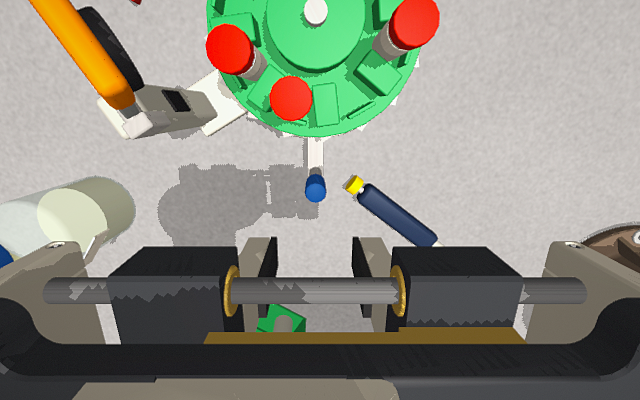

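The wrist view shows the knob at (316,184), centred between the fingers and about 5 mm inward. The pipette lies low beside it at (355,185). Descend.

```bash
python3 -m crank '[[[0.2,0,1,0],[0.2,0,2,0],[0.2,0,3,0],[0.2,0,4,0],[0.2,0,5,0],[0.2,0,5.6,0],[0.2,0,5.95,0],[0.2,0,5.95,0]]]'
python3 - <<'E'
from h import *
r=6.4
for a in range(5,75,5):
    t=np.radians(a); print([round(r*(1-np.cos(t)),2),round(r*np.sin(t),2),0,-a/5])
E
```

```text
t: 3.25
eef_pos: [0.498, 0.1542, 0.0977]
ee_rot: [3.141, -0.0, -0.863]
force: [-0.6, -0.3, 0.4]
width: 0.0439
gripper_force: 0.0
[np.float64(0.02), np.float64(0.56), 0, -1.0]
[np.float64(0.1), np.float64(1.11), 0, -2.0]
[np.float64(0.22), np.float64(1.66), 0, -3.0]
[np.float64(0.39), np.float64(2.19), 0, -4.0]
[np.float64(0.6), np.float64(2.7), 0, -5.0]
[np.float64(0.86), np.float64(3.2), 0, -6.0]
[np.float64(1.16), np.float64(3.67), 0, -7.0]
[np.float64(1.5), np.float64(4.11), 0, -8.0]
[np.float64(1.87), np.float64(4.53), 0, -9.0]
[np.float64(2.29), np.float64(4.9), 0, -10.0]
[np.float64(2.73), np.float64(5.24), 0, -11.0]
[np.float64(3.2), np.float64(5.54), 0, -12.0]
[np.float64(3.7), np.float64(5.8), 0, -13.0]
[np.float64(4.21), np.float64(6.01), 0, -14.0]
```

```bash
python3 -m crank '[[[0.02,0.56,0,-1],[0.1,1.11,0,-2],[0.22,1.66,0,-3],[0.39,2.19,0,-4],[0.6,2.7,0,-5],[0.86,3.2,0,-6],[1.16,3.67,0,-7],[1.5,4.11,0,-8],[1.87,4.53,0,-9],[2.29,4.9,0,-10],[2.73,5.24,0,-11],[3.2,5.54,0,-12]]]'
```

```text
t: 4.75
eef_pos: [0.446, 0.0037, 0.0991]
ee_rot: [-3.14, -0.004, 0.187]
force: [0.2, 5.2, -1.1]
width: 0.0434
gripper_force: 2.4
```

```bash
python3 -m crank '[[[0,0.2,0,-0.4],[0.01,0.4,0,-0.7],[0.01,0.4,0,-0.7]]]'; python3 -m crank '[[[0,0.1,0,-0.2],[0,0.1,0,-0.2]]]'
```

```text
t: 5.12
eef_pos: [0.4482, -0.0055, 0.099]
ee_rot: [-3.14, -0.004, 0.245]
force: [-1.5, 8.8, 2.4]
width: 0.0442
gripper_force: 4.2
t: 5.38
eef_pos: [0.4488, -0.0067, 0.099]
ee_rot: [-3.138, -0.005, 0.262]
force: [-4.7, 15.9, 2.4]
width: 0.0442
gripper_force: 8.2
```

Force has risen to 16 N, so the lever is at its stop. Return along the arc.

```bash
python3 -m crank '[[[0.03,-0.6,0,1.08],[0.11,-1.2,0,2.16],[0.25,-1.79,0,3.24],[0.45,-2.36,0,4.32],[0.7,-2.91,0,5.4],[1.0,-3.43,0,6.48],[1.34,-3.92,0,7.56],[1.73,-4.38,0,8.64],[2.17,-4.8,0,9.72],[2.64,-5.18,0,10.8],[3.14,-5.51,0,11.88],[3.64,-5.78,0,12.9]]]'
python3 - <<'E'
from h import *
p,_=arm.grab_frame("scene"); cv2.imwrite("pics/s2.png",p[:,:,::-1])
b=blobs(p,*YEL,10,(280,150,405,245)); print(b); 
for x in b:
    X=onplane("scene",*x,.164)[:2]-[.6055,.0382]; print(np.degrees(np.arctan2(X[1],X[0])),np.hypot(*X))
p,_=arm.grab_frame("top");b=blobs(p,*YEL,10,(245,160,345,232));print(b)
for x in b:
    X=onplane("top",*x,.164)[:2]-[.5963,.0371]; print(np.degrees(np.arctan2(X[1],X[0])),np.hypot(*X))
print(arm.get_state()["force"],arm.get_state()["eef_pos"])
E
```

```text
t: 6.88
eef_pos: [0.4989, 0.1548, 0.0989]
ee_rot: [-3.14, -0.0, -0.866]
force: [-0.1, -0.3, -0.5]
width: 0.0437
gripper_force: 0.0
[array([306.77952756, 206.28346457])]
-18.71464622035694 0.07467466727857094
[array([313.47619048, 172.89285714])]
-19.340088388551663 0.07418598565805866
[-0.73767892 -0.79983173 -0.02172314] [0.49935259 0.15509456 0.09873704]
```

Yellow turned from −64.5° to −19.3°, one full pocket. Stroke two and its return, using the same rows.

```bash
python3 -m crank '[[[0.02,0.56,0,-1],[0.1,1.11,0,-2],[0.22,1.66,0,-3],[0.39,2.19,0,-4],[0.6,2.7,0,-5],[0.86,3.2,0,-6],[1.16,3.67,0,-7],[1.5,4.11,0,-8],[1.87,4.53,0,-9],[2.29,4.9,0,-10],[2.73,5.24,0,-11],[3.2,5.54,0,-12]]]'
python3 -m crank '[[[0,0.2,0,-0.4],[0.01,0.4,0,-0.7],[0.01,0.5,0,-0.9],[0.01,0.5,0,-0.9]]]'
python3 -m crank '[[[0.03,-0.6,0,1.08],[0.11,-1.2,0,2.16],[0.25,-1.79,0,3.24],[0.45,-2.36,0,4.32],[0.7,-2.91,0,5.4],[1.0,-3.43,0,6.48],[1.34,-3.92,0,7.56],[1.73,-4.38,0,8.64],[2.17,-4.8,0,9.72],[2.64,-5.18,0,10.8],[3.14,-5.51,0,11.88],[3.64,-5.78,0,12.9]]]'
python3 - <<'E'
from h import *
p,_=arm.grab_frame("top");b=blobs(p,*YEL,10,(245,160,345,232));print(b)
for x in b:
    X=onplane("top",*x,.164)[:2]-[.5963,.0371]; print(np.degrees(np.arctan2(X[1],X[0])),np.hypot(*X))
E
```

```text
t: 8.48
eef_pos: [0.4454, 0.0035, 0.0987]
ee_rot: [-3.14, -0.003, 0.189]
force: [2.6, 5.7, -2.9]
width: 0.0442
gripper_force: 2.3
t: 8.98
eef_pos: [0.448, -0.0069, 0.0986]
ee_rot: [-3.138, -0.005, 0.264]
force: [-3.0, 16.4, 1.4]
width: 0.0438
gripper_force: 8.1
t: 10.48
eef_pos: [0.4978, 0.1542, 0.0985]
ee_rot: [-3.141, -0.0, -0.864]
force: [-0.3, -0.3, 0.8]
width: 0.0439
gripper_force: 0.0
[array([295.85057471, 173.95402299])]
25.532640581671856 0.07386023459231228
```

Now at 25.5°, with exactly one stroke left to 70.5°.

```bash
python3 -m crank '[[[0.02,0.56,0,-1],[0.1,1.11,0,-2],[0.22,1.66,0,-3],[0.39,2.19,0,-4],[0.6,2.7,0,-5],[0.86,3.2,0,-6],[1.16,3.67,0,-7],[1.5,4.11,0,-8],[1.87,4.53,0,-9],[2.29,4.9,0,-10],[2.73,5.24,0,-11],[3.2,5.54,0,-12]]]'
python3 -m crank '[[[0,0.2,0,-0.4],[0.01,0.4,0,-0.7],[0.01,0.5,0,-0.9],[0.01,0.5,0,-0.9]]]'
python3 -m crank '[[[0.03,-0.6,0,1.08],[0.11,-1.2,0,2.16],[0.25,-1.79,0,3.24],[0.45,-2.36,0,4.32],[0.7,-2.91,0,5.4],[1.0,-3.43,0,6.48],[1.34,-3.92,0,7.56],[1.73,-4.38,0,8.64],[2.17,-4.8,0,9.72],[2.64,-5.18,0,10.8],[3.14,-5.51,0,11.88],[3.64,-5.78,0,12.9]]]'
python3 -m crank '[[[0,0,-1,0],[0,0,-2,0],[0,0,-3.5,0],[0,0,-5,0],[0,0,-6,0],[0,0,-6,0]]]'
python3 - <<'E'
from h import *
p,_=arm.grab_frame("top");cv2.imwrite("pics/t3.png",p[:,:,::-1])
for C,z in ((YEL,.164),(BLU,.125),(ORA,.29)):
  for x in blobs(p,*C,10,(245,160,345,232)):
    Y=onplane("top",*x,z)[:2];X=Y-[.5963,.0371]; print(x,Y,np.degrees(np.arctan2(X[1],X[0])),np.hypot(*X))
p,d=arm.grab_frame("wrist");cv2.imwrite("pics/w3.png",p[:,:,::-1]);np.save("pics/w3d.npy",d)
p,d=arm.grab_frame("scene");cv2.imwrite("pics/s3.png",p[:,:,::-1]);np.save("pics/s3d.npy",d)
for x in blobs(p,*ORA,10,(330,140,400,245)): print("tab scene",x)
c=arm.get_calibration("scene");R,t=np.array(c["R"]),np.array(c["t"])
m=cv2.inRange(cv2.cvtColor(p,cv2.COLOR_RGB2HSV),*ORA)>0
v,u=np.nonzero(m);k=(u>330)&(u<400)&(v>140)&(v<245)&(d[v,u]>.3);u,v=u[k],v[k]
P=np.linalg.solve(c["mtx"],np.c_[u,v,np.ones(len(u))].T)*d[v,u]; W=(R.T@(P-t[:,None])).T
W=W[np.abs(W-np.median(W,0)).max(1)<.05]
psi=np.radians(-19.5);L=(W-[.5963,.0371,0])@np.array([[np.cos(psi),-np.sin(psi),0],[np.sin(psi),np.cos(psi),0],[0,0,1]])
print(len(L),"indexer frame median",np.median(L,0),np.percentile(L,[3,97],axis=0).round(3).tolist())
E
```

```text
t: 12.02
eef_pos: [0.4449, 0.0035, 0.0986]
ee_rot: [-3.14, -0.003, 0.19]
force: [2.4, 4.5, -1.6]
width: 0.0438
gripper_force: 2.3
t: 12.52
eef_pos: [0.4475, -0.007, 0.0985]
ee_rot: [-3.138, -0.004, 0.265]
force: [-3.1, 15.6, 0.5]
width: 0.0439
gripper_force: 7.8
t: 14.02
eef_pos: [0.4972, 0.1541, 0.0984]
ee_rot: [-3.141, 0.0, -0.863]
force: [-0.2, 0.0, -0.5]
width: 0.044
gripper_force: 0.0
t: 14.78
eef_pos: [0.4977, 0.1542, 0.2505]
ee_rot: [-3.137, -0.001, -0.86]
force: [0.0, 0.5, 0.5]
width: 0.0439
gripper_force: 0.0
[283.80898876 187.23595506] [0.62016412 0.10722064] 71.20504411556587 0.07407024110013391
[272.10309278 177.50515464] [0.63078711 0.1307624 ] 69.78596122062604 0.09980985350709722
tab scene [362.18367347 168.23979592]
195 indexer frame median [0.00684439 0.10144232 0.28909196] [[-0.022, 0.095, 0.28], [0.033, 0.107, 0.297]]
```

View pics/w3.png

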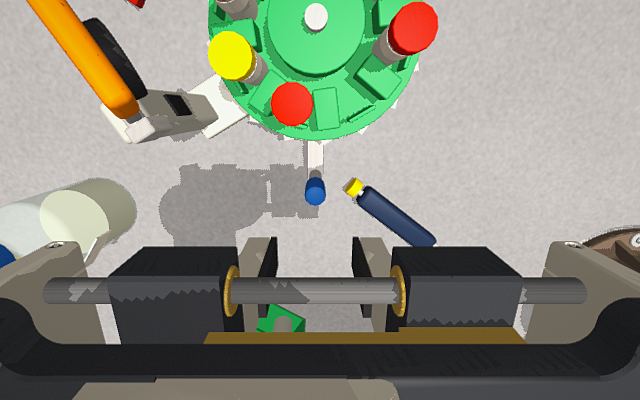

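The knob is back at its home pixel (315,190) and the yellow cap is at 71°, the reading place. Reader angle is about 1.06 rad. I shut the fingers, rise, and go to the outer side of the tab.

```bash
python3 -m crank '[[[0,0,-2,0],[0,0,-4.4,0],[0.5,-0.9,-4.4,2],[1.1,-1.8,-4.4,4],[1.6,-2.6,-4.4,6],[2.2,-3.5,-4.4,8],[2.7,-4.4,-4.4,10],[3.24,-5.24,-4.4,12.04],[3.24,-5.24,-4.4,12.04],[3.24,-5.24,-4.4,12.04]]]' 1 20
python3 - <<'E'
from h import *
s=arm.get_state();e=np.array(s["eef_pos"]);C=np.array([.6,.037]);r=e[:2]-C
X=r@[.943,-.334];Y=r@[.334,.943];print(e,s["ee_rot"],s["q"],"idx",X,Y)
th=np.array([1.06,.9,.75,.6,.45,.3,.15,.05,0])
py=.153-.112*np.cos(th)+.005*np.sin(th);pz=.19+.112*np.sin(th)+.005*np.cos(th)
print(np.c_[th,py,pz].round(3)); print(np.c_[(Y-py-.0095)/.025,(e[2]-pz)/.025].round(2))
p,d=arm.grab_frame("top")
for C,z in ((BLU,.125),(YEL,.164)):
  for x in blobs(p,*C,10,(245,160,345,240)): print(x)
p,d=arm.grab_frame("wrist");cv2.imwrite("pics/w4.png",p[:,:,::-1])
p,d=arm.grab_frame("scene");cv2.imwrite("pics/s4.png",cv2.resize(p[100:260,280:440,::-1],None,fx=3.7,fy=3.7))
E
```

```text
t: 16.18
eef_pos: [0.649, 0.1775, 0.3567]
ee_rot: [3.14, -0.001, -1.912]
force: [0.0, -0.3, -0.5]
width: 0.0003
gripper_force: 0.0
[0.64897965 0.17748428 0.35670728] [ 3.14027719e+00 -1.38648978e-03 -1.91163670e+00] [ 5.55941196e-01  3.09975571e-01  2.30189442e-01 -1.62950807e-04
 -1.49291451e+00 -8.96769644e-01] idx -0.0007339415078841532 0.14883588007594306
[[1.06  0.103 0.29 ]
 [0.9   0.087 0.281]
 [0.75  0.074 0.27 ]
 [0.6   0.063 0.257]
 [0.45  0.054 0.243]
 [0.3   0.047 0.228]
 [0.15  0.043 0.212]
 [0.05  0.041 0.201]
 [0.    0.041 0.195]]
[[1.47 2.66]
 [2.08 3.03]
 [2.6  3.47]
 [3.04 3.97]
 [3.4  4.54]
 [3.67 5.15]
 [3.85 5.8 ]
 [3.92 6.24]
 [3.93 6.47]]
[269.21212121 227.54545455]
[283.76666667 187.27777778]
```

View pics/s4.png

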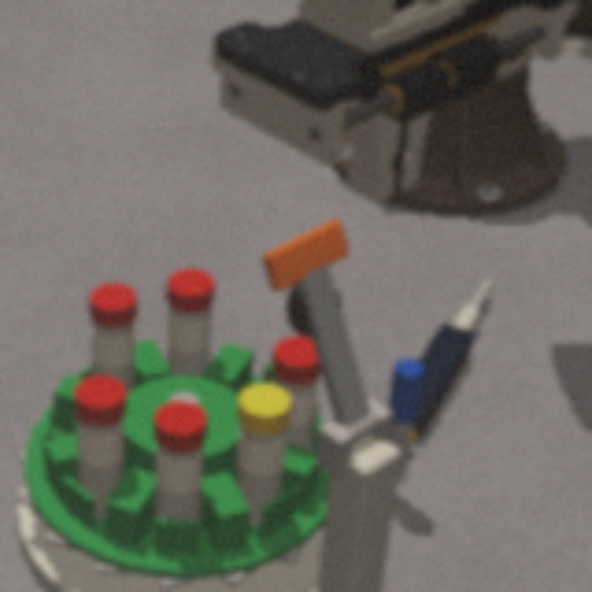

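The knob is at its start pixel, so the lever is home, and the tip sits outward of and above the tab. Descend behind the tab, then sweep it along its arc.

```bash
python3 -m crank '[[[0,0,1,0],[0,0,2,0],[0.1,0,2.75,0],[0.8,0,2.75,0],[1.2,0,2.75,0],[1.47,0,2.75,0],[1.75,0,2.85,0],[2.08,0,3.03,0]]]'
python3 -m crank '[[[0.27,0,0.22,0],[0.52,0,0.44,0],[0.75,0,0.69,0],[0.96,0,0.94,0],[1.15,0,1.22,0],[1.32,0,1.51,0],[1.46,0,1.81,0],[1.59,0,2.12,0],[1.7,0,2.45,0],[1.77,0,2.77,0]]]'
```

```text
t: 17.32
eef_pos: [0.6322, 0.1286, 0.2824]
ee_rot: [-3.141, 0.001, -1.914]
force: [0.7, 1.0, 1.0]
width: 0.0007
gripper_force: 0.7
t: 18.58
eef_pos: [0.6169, 0.0868, 0.2121]
ee_rot: [3.141, -0.0, -1.914]
force: [0.2, -1.0, 0.4]
width: -0.0
gripper_force: 0.5
```

Run:
```python
from h import *
p,d=arm.grab_frame("scene");cv2.imwrite("pics/s5.png",cv2.resize(p[120:260,280:420,::-1],None,fx=4,fy=4))
```

```text
(no output)
```

View pics/s5.png

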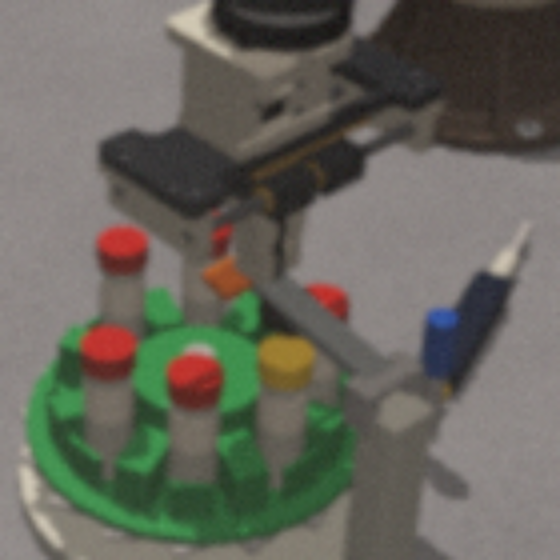

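The arm is mostly down with the fingertips on the tab at (235,275) in the crop. Press the rest of the way.

```bash
python3 -m crank '[[[0.03,0,0.25,0],[0.06,0,0.5,0],[0.08,0,0.65,0],[0.08,0,0.65,0]]]';python3 -m crank '[[[0,0,0.1,0],[0,0,0.1,0]]]'
```

```text
t: 19.12
eef_pos: [0.6162, 0.0852, 0.1961]
ee_rot: [3.141, -0.0, -1.914]
force: [1.0, -0.6, 0.1]
width: 0.0004
gripper_force: 0.0
t: 19.38
eef_pos: [0.6165, 0.0852, 0.1953]
ee_rot: [-3.141, 0.001, -1.914]
force: [-3.3, 0.4, 6.3]
width: 0.0001
gripper_force: 3.3
```

```bash
python3 -m crank '[[[0,0,0.08,0],[0,0,0.16,0],[0,0,0.16,0]]]'; python3 -m crank '[[[0,0,-0.5,0],[0,0,-2,0],[0,0,-4,0],[-1,0,-6,0],[-2,0,-6,0],[-4,0,-6,0],[-6,0,-6,0],[-6,0,-6,0]]]'
python3 - <<'E'
from h import *
s=arm.get_state();print(s["eef_pos"])
p,d=arm.grab_frame("scene");cv2.imwrite("pics/s6.png",cv2.resize(p[120:260,280:420,::-1],None,fx=4,fy=4))
c=arm.get_calibration("scene");R,t=np.array(c["R"]),np.array(c["t"])
m=cv2.inRange(cv2.cvtColor(p,cv2.COLOR_RGB2HSV),*ORA)>0
v,u=np.nonzero(m);k=(u>310)&(u<400)&(v>140)&(v<225)&(d[v,u]>.3);u,v=u[k],v[k]
P=np.linalg.solve(c["mtx"],np.c_[u,v,np.ones(len(u))].T)*d[v,u]; W=(R.T@(P-t[:,None])).T-[.6,.037,0]
print(len(W),"Y",np.median(W[:,:2]@[.334,.943]),"z",np.percentile(W[:,2],[5,50,95]))
p,d=arm.grab_frame("top")
for C in (BLU,YEL):
  for x in blobs(p,*C,6,(245,160,345,240)): print(x)
E
```

```text
t: 19.75
eef_pos: [0.6167, 0.0852, 0.1949]
ee_rot: [-3.138, 0.001, -1.913]
force: [-13.1, 2.1, 27.3]
width: 0.0003
gripper_force: 13.8
t: 20.75
eef_pos: [0.6671, 0.2298, 0.3369]
ee_rot: [3.139, -0.002, -1.911]
force: [0.6, 0.4, -0.6]
width: 0.0004
gripper_force: 0.0
[0.66705879 0.22980108 0.33690229]
144 Y 0.039256184829126226 z [0.16058682 0.19096787 0.19295552]
[269.21212121 227.54545455]
```

View pics/s6.png

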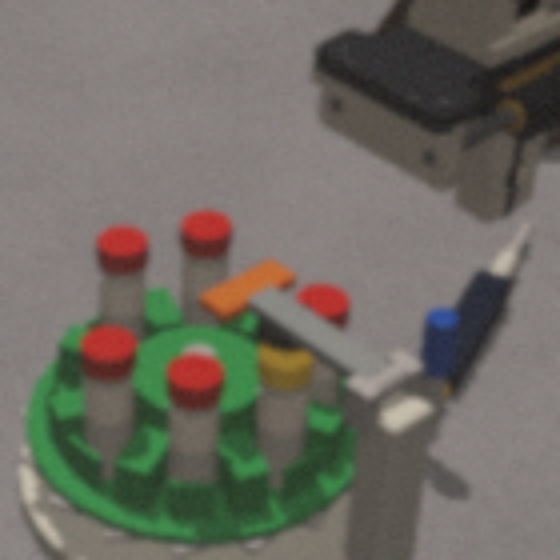

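The arm is level over the yellow cap at (285,365), with the tab face at about 0.192 m. The lever knob is at its home pixel and the robot is clear, so I hand in.

```bash
python3 -c "
from station import arm
print(arm.job_done())"
```

```text
the job is handed in; nothing more can be done
None
```

I handed the job in at about 21 s: three full strokes brought the yellow-capped tube to the reading place, the lever is home, the reader arm is level over the tube and the gripper is clear; the hand-in returned no verdict, and I did not re-measure the bystanders.

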